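# Level the setting stand before the next tray is poured

## Robot

A 6-joint arm with a two-finger parallel gripper is mounted at the origin on the work surface. World frame = base frame: x ahead of the robot, y to its left, z up, the work surface at z = 0. Lengths are in mm, angles in rad, forces in N, time in s.
With the tool pointing down it reaches from about 350 to 725 mm from the base axis. Payload 4.3 kg.
Tool frame: the origin (TCP) lies midway between the tips of the shut fingers; the grasp point (between the pads) lies 19 mm behind it; z points along the fingers, x is the direction in which the jaws open and shut, and the axes are right-handed (so a half turn about z gives the same grasp; the last joint's range is limited). The gripper opens to 85 mm and grips with 20 to 120 N. Pads are 22 mm wide; open, the fingers measure 114 mm over their backs; the gripper's body (76 mm by 85 mm) begins 54 mm behind the grasp point. The pads swing forward as they close: fully open they stand 13 mm farther back than shut.
Start: joints at [1.03, 0.377, 0.081, 1.274, 0, 1.46], TCP at [240.13, 522.498, 231.329] pointing down, gripper open.
Joint ranges: [-2.72, 2.72], [-0.84, 1.66], [-1.02, 1.22], [-1.77, 2.12], [-1.37, 1.28], [-3.14, 3.14]. Speed limits (rad/s): [2.57, 2.57, 3.14, 3.14, 3.14, 3.14].

## Interface

Orientations are given as [roll, pitch, yaw] about the fixed x, y, z axes, in that order (R = Rz(yaw) Ry(pitch) Rx(roll)).
In Python, from cell import env gives the robot as it stands.
- The arm moves only by the shell command python3 -m inch 'ROWS' [OPENING]. ROWS is JSON, a list of rows, each a list of 2 entries, a list of its own where there are three numbers: the shift along the tool's x, y, z in mm, then the turn about the tool's z in degrees. In form: [[[tx, ty, tz], spin], ...]. A call has 1 to 12 rows; each row shifts and turns the commanded pose from where the row before left it, along the tool's axes as they then stand; what a row does not reach is not made up. A row lasts 1/8 s, in which the tool goes at most 62.5 mm and 10.7 degrees, less where a joint would pass 70% of its speed; a pose out of reach is approached as far as the arm can. A call with a gripper value outside its range is refused whole. OPENING is the opening, from 0 (shut) to 1 (fully open), set as the call begins (- or left out, the last holds). The fingers move at their own pace and stop on an object; the grip force is fixed at half the most. Time passes only in rows, so rows that do not move let the fingers close. It gives the time, the measured TCP pose, the force and the opening at its end, in the units of the state.
- env.read_state(): the state, without advancing time (a new reading comes with each control period).
- env.snapshot(name): name is "side" or "top"; returns the picture (384x512x3 uint8, red, green, blue); there is no depth.
- env.calibration(name): a dict with "fx", "fy", "cx", "cy" (pixels), "extrinsics" (4x4, takes a point from world to camera coordinates). Camera axes: x right, y down, z forward; pixel columns grow to the right and rows downward; lengths in mm; the calibration is good to about 2 mm. A picture is of the moment at which its call begins. calibration takes no time and is no camera call.
- env.job_done(): hands the job in, once; it reports no verdict.
The state is a dict: "clock": time; "q": joint angles; "qvel": joint speeds; "effort": joint torques, N m; "ee_pos": TCP position; "tool_rot": TCP orientation; "force": force on the tool from outside, world axes, zero at the start; "moment": the same for the moment, N m; "finger_gap": opening from 0.0 (shut) to 1.0 (fully open).
Only numpy, scipy, OpenCV 4.12 (cv2) and the standard library are available. Lean on these libraries where they do the work, as an engineer would, in place of code of your own. Each camera call takes 0.05 s, during which the arm holds its last target.

## Task

The tray stand sags at its screw-foot end, so the next tray of sweets would set thicker on one side. Set the spirit level lengthwise on the middle of the shelf, slid back until it stops flat against the raised back lip, let go of it, and turn the knob of the screw foot until the bubble stands midway between its two lines. Then press the level down on the shelf with about 10 N and finish while still pressing, with the bubble still centred; leave everything else on the table where it is.

Things in the scene. Friction and masses are not known exactly. Their poses are not given: they have to be found in the camera images.
- level: Aluminium spirit level, 200 mm long (its x), 24 wide (y), 44 high (z), 0.26 to 0.34 kg, standing loose on its flat base. Origin: centre of the underside. A green vial with a pale bubble lies in a 66 mm gap at mid-length of the top; flat aluminium top, 62 mm long, on either side of it. Same either way round.
- bubble (a joint): Where the pale bubble (shows 17 mm long) stands in the vial, m: 0 is midway between the two black lines (21 mm apart), positive towards the level's own +x end, limits +-0.020. It goes to the higher end, 0.9 mm per milliradian of slope, and settles within a second.
- shelf: Stainless tray stand without its screw foot: flat shelf 170 mm deep (x) by 270 long (y), top 85 mm above the table, on two fixed legs at its -y end. One rigid piece, tipping up to 1 degree about the line through the two fixed feet. Origin: on the table midway between them. x points to the back lip, y along the shelf to the screw foot.
- shelf_lip (a point): Point on the shelf's top surface at mid-length, at the foot of the lip's inner face; axes as the shelf (x across the lip, y along it, z up). The lip is 9 mm high, 4 thick and as long as the shelf; the free shelf surface, 164 mm deep, lies on its -x side.
- knob (a point): Centre of the round black hand knob on the upright screw foot, 50 mm beyond the shelf's +y edge: 44 mm across, 102 to 128 mm above the table. Turns in place about the vertical, needs under 0.1 N m, stays where left. Clockwise from above raises this end, 6 mm a turn (1 rad moves the bubble 2.9 mm). At the start this end is too low by 0.4 to 0.9 turn.
- tumbler: Bystander: steel tumbler, 68 mm across, 95 mm high. Origin under its centre.
- jar: Bystander: glass jar with steel cap, 72 mm across, 120 mm high. Origin under its centre.
- bowl: Bystander: steel bowl, 90 mm across, 40 mm high. Origin under its centre.
- scraper: Bystander: spatula with wooden handle lying on the table, its length along its x.
- spanner: Bystander: steel spanner lying on the table, its length along its x.
- weight_big: Bystander: brass scale weight, 48 mm across, 56 mm high. Origin under its centre.
- weight_small: Bystander: brass scale weight, 36 mm across, 42 mm high. Origin under its centre.
There are look-alikes about, which are no part of the job. Leave any blue look-alike of the level alone.

How it is judged (in metres and radians):
On the way, in this order (a step that is already met when the one before it is completed fails the run):
1. the level stands on the shelf, flat against the back lip, let go of (x of level in the frame of shelf_lip above -0.0155 m and y of level in the frame of shelf_lip between -0.04 and 0.04 m and z of level in the frame of shelf_lip between -0.003 and 0.003 m and angle between the x axis of level and the y axis of shelf_lip, either way round below 0.06 rad and angle between level's own z axis and vertical below 0.06 rad and contact force between the fingers and level below 0.3 N), for 0.2 s.
2. the foot has been turned until the bubble is centred, the level still in its place (x of level in the frame of shelf_lip above -0.0155 m and y of level in the frame of shelf_lip between -0.04 and 0.04 m and z of level in the frame of shelf_lip between -0.003 and 0.003 m and angle between the x axis of level and the y axis of shelf_lip, either way round below 0.06 rad and angle between level's own z axis and vertical below 0.06 rad and value of joint bubble between -0.003 and 0.003 m and angle between shelf_lip's own z axis and vertical below 0.0045 rad), for 0.3 s.
At the end, for the whole second after the job is handed in: Level upright on the shelf within 3 mm of the back lip, parallel to it within 0.06 rad, within 40 mm of mid-length; bubble within 3 mm of the middle, shelf level within 4.5 mrad; fingers press the level (over 3 N; 6 to 35 N between level and shelf) to the end (all of step 2 and contact force between level and shelf between 6 and 35 N and contact force between the fingers and level above 3 N and linear speed of level below 0.01 m/s); the arm keeps its last pose, push and grip.
It fails at once if a bystander is pushed out of its place (more than 20 mm) (distance of any of tumbler, jar, bowl, scraper, spanner, weight_big, weight_small from where it was at the start of the episode above 0.02 m).
It also fails if it takes over 70 s, if anything falls off the work surface, if the arm or the gripper's body presses on something with over 40 N, if the wrist force passes 120 N, or if a joint passes its speed limit or range.

## Working session

There is one attempt and no reset: what is moved stays moved. The work goes in short steps, Python scripts to look and compute and a shell command to move; the robot and the scene stay as the last step left them, time stands still between calls to the robot, and variables do not carry over. Pictures are saved under pics/ and viewed, and the job is handed in when it is done.

```bash
mkdir -p pics; ls; python3 - <<'E'
from cell import env
import cv2
print(env.read_state())
for n in("side","top"):
    im=env.snapshot(n); cv2.imwrite(f"pics/{n}0.png",im[:,:,::-1]); c=env.calibration(n); print(n,c)
E
```

```text
pics
{'clock': 0.0, 'q': array([1.02971692e+00, 3.78066841e-01, 7.96369908e-02, 1.27442546e+00,
       9.78239916e-06, 1.46048797e+00]), 'qvel': array([ 0.00122164, -0.00100806,  0.00051629, -0.00031162, -0.00012697,
       -0.00010223]), 'effort': array([ 8.79891159e-04, -4.63602054e+01,  2.69877523e+01,  2.08732404e-02,
        2.48762062e-04, -1.29935196e-05]), 'ee_pos': array([239.75648234, 521.90092871, 230.36303858]), 'tool_rot': array([-3.14135627e+00,  2.04539197e-03,  1.14002551e+00]), 'force': array([1.07568839, 0.03635   , 0.24920313]), 'moment': array([-0.02381305, -0.00284365, -0.01336443]), 'finger_gap': 1.00184657896678}
side {'fx': 368.70985507766204, 'fy': 368.70985507766204, 'cx': 255.8604521709768, 'cy': 191.2020202091481, 'extrinsics': array([[ 9.99281434e-01, -3.47795033e-02,  1.50665738e-02,
        -4.98929677e+02],
       [-1.73789355e-02, -7.73688981e-01, -6.33327193e-01,
         6.91969402e+01],
       [ 3.36836474e-02,  6.32610265e-01, -7.73737465e-01,
         1.22348425e+03],
       [ 0.00000000e+00,  0.00000000e+00,  0.00000000e+00,
         1.00000000e+00]])}
top {'fx': 489.36425237460674, 'fy': 489.36425237460674, 'cx': 254.7210698797304, 'cy': 189.75764610757844, 'extrinsics': array([[-5.64776729e-03, -9.99804156e-01, -1.89671594e-02,
        -3.87945608e+00],
       [-9.87701649e-01,  8.54107693e-03, -1.56116954e-01,
         5.07749500e+02],
       [ 1.56248380e-01,  1.78521823e-02, -9.87556451e-01,
         1.43286994e+03],
       [ 0.00000000e+00,  0.00000000e+00,  0.00000000e+00,
         1.00000000e+00]])}
```

View pics/side0.png

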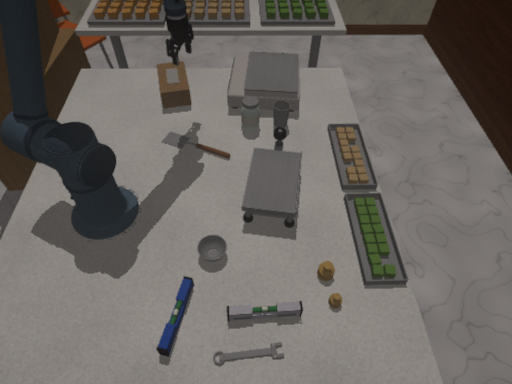

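View pics/top0.png

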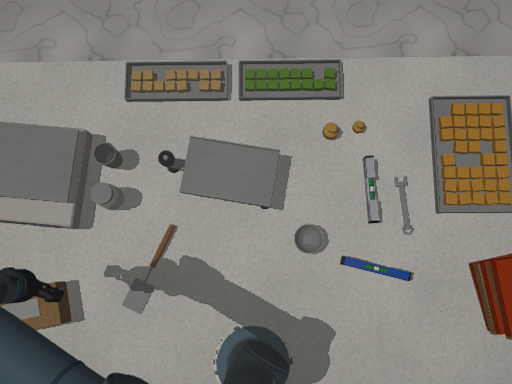

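The silver level is at top (372,190) / side (265,311). The blue look-alike is at top (376,268) / side (176,315), so the silver one is the one meant. I'll confirm that in an enlarged crop and measure.

```bash
cat > h.py <<'E'
import numpy as np, cv2
from cell import env
def ray(n,u,v):
    c=env.calibration(n);E=np.array(c["extrinsics"]);R=E[:3,:3];t=E[:3,3]
    d=R.T@np.array([(u-c["cx"])/c["fx"],(v-c["cy"])/c["fy"],1.]);return -R.T@t,d
def onz(n,u,v,z):
    o,d=ray(n,u,v);return o+d*(z-o[2])/d[2]
def proj(n,p):
    c=env.calibration(n);E=np.array(c["extrinsics"]);q=E[:3,:3]@np.asarray(p,float)+E[:3,3]
    return np.array([c["fx"]*q[0]/q[2]+c["cx"],c["fy"]*q[1]/q[2]+c["cy"]])
def crop(im,x0,y0,x1,y1,k,name):
    cv2.imwrite("pics/"+name,cv2.resize(im[y0:y1,x0:x1,::-1],None,fx=k,fy=k,interpolation=cv2.INTER_CUBIC))
E
python3 - <<'E'
from h import *
im=cv2.imread("pics/top0.png")[:,:,::-1]
crop(im,150,120,300,220,5,"t_shelf.png")
crop(im,320,110,430,290,3,"t_level.png")
im=cv2.imread("pics/side0.png")[:,:,::-1]
crop(im,220,90,320,240,4,"s_shelf.png")
crop(im,140,260,340,370,4,"s_level.png")
E
```

```text
(no output)
```

View pics/t_shelf.png

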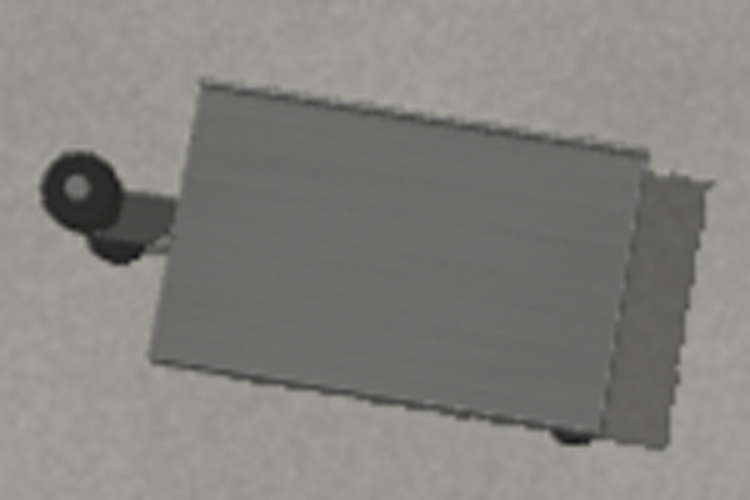

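View pics/t_level.png

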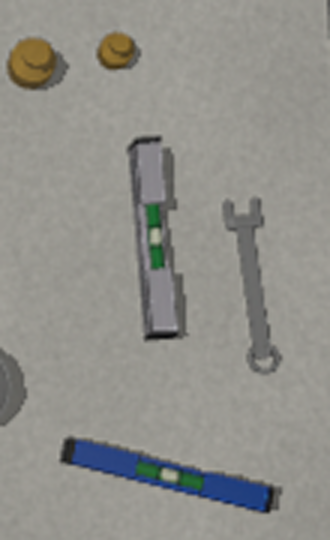

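View pics/s_shelf.png

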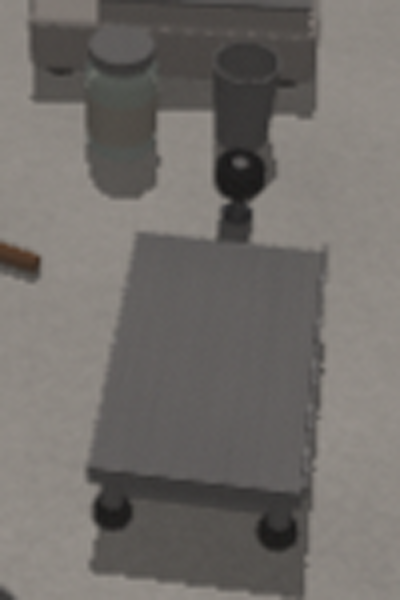

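View pics/s_level.png

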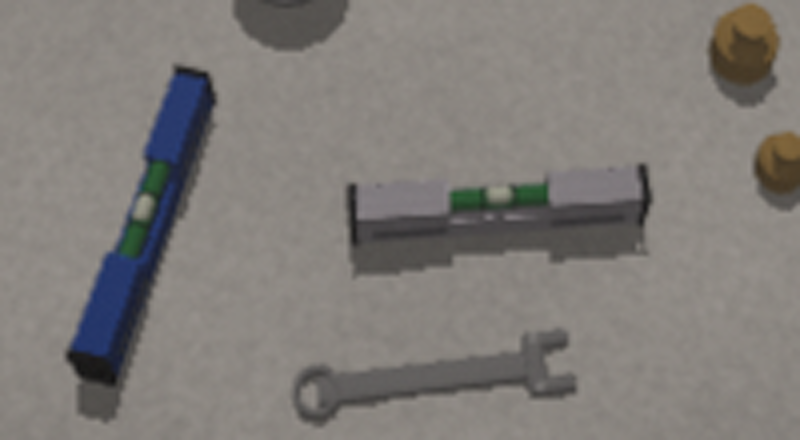

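The silver level is confirmed: aluminium body with a green vial. The raised lip is the dark strip on the shelf's far (+x) edge in the top view, zoomed (200,82)–(648,155). Next I'll measure the poses.

```bash
python3 - <<'E'
from h import *
T=lambda a,b:(150+a/5,120+b/5)
P={}
for n,(a,b,z) in dict(FL=(150,360,85),FR=(603,432,85),BL=(202,80,94),BR=(650,153,94)).items():
    P[n]=onz("top",*T(a,b),z); print(n,P[n].round(1))
d=P['FL']-P['FR'];print("yaw of y axis",np.arctan2(d[1],d[0]),np.linalg.norm(d))
d=P['BL']-P['BR'];print("yaw of y axis",np.arctan2(d[1],d[0]),np.linalg.norm(d))
d=P['BL']-P['FL'];print(np.arctan2(d[1],d[0]),np.linalg.norm(d)); d=P['BR']-P['FR'];print(np.arctan2(d[1],d[0]),np.linalg.norm(d))
S=lambda a,b:(220+a/4,90+b/4)
for n,(a,b,z) in dict(FL=(138,235,85),FR=(90,468,85),BR=(307,493,94),BL=(326,248,94)).items():
    print("side",n,onz("side",*S(a,b),z).round(1))
im=cv2.imread("pics/top0.png")[:,:,::-1].astype(int)
m=(im.sum(2)<130).astype(np.uint8);m[:140]=0;m[180:]=0;m[:,:150]=0;m[:,178:]=0
n,l,s,c=cv2.connectedComponentsWithStats(m);print(s,c)
(k,r)=cv2.minEnclosingCircle(np.argwhere(m)[:,::-1].astype(np.float32));
k=T(81,192);print("knob top",onz("top",*k,128),"r",r)
print("knob side",onz("side",*S(240,172),128))
# level
for nm,b in(("top",(360,150,390,230)),("side",(220,295,310,325))):
    a=cv2.imread(f"pics/{nm}0.png")[b[1]:b[3],b[0]:b[2],::-1].astype(int)
    for lab,mm in(("green",(a[...,1]>a[...,0]*1.4)&(a[...,1]>a[...,2]*1.4)),("lilac",(a[...,2]>a[...,1]+8)&(a.sum(2)>330))):
        pts=np.argwhere(mm)[:,::-1].astype(np.float32)
        if len(pts)<8: print(nm,lab,len(pts));continue
        r=cv2.minAreaRect(pts);print(nm,lab,len(pts),r,(pts.mean(0)+b[:2]))
        c=cv2.boxPoints(r)+np.array(b[:2]); 
        z=44 if lab=="lilac" else 36
        w=np.array([onz(nm,*q,z) for q in c]);print(w.round(1)[:,:2].tolist(),w.mean(0).round(1))
E
```

```text
FL [495.8 210.1  85. ]
FR [451.3 -54.1  85. ]
BL [661.7 180.8  94. ]
BR [614.7 -83.3  94. ]
yaw of y axis 1.4039632312755561 267.9170018572812
yaw of y axis 1.3947938960008883 268.18139414056174
-0.17507659146634108 168.67002476443545
-0.17672372919900603 166.21696070740055
side FL [500.2 202.5  85. ]
side FR [454.8 -53.4  85. ]
side BR [618.7 -87.7  94. ]
side BL [662.9 173.9  94. ]
[[     0      0    512    384 196506]
 [   159    151     15     15     74]
 [   162    159      2      2      2]
 [   168    159      1      1      1]
 [   165    161      1      1      1]
 [   169    169      9      4     24]] [[255.54520473 191.51573998]
 [167.04054054 158.40540541]
 [162.5        159.5       ]
 [168.         159.        ]
 [165.         161.        ]
 [173.29166667 169.95833333]]
knob top [586.94183705 244.12915267 128.        ] r 11.715475082397461
knob side [590.26900023 235.23557914 128.        ]
top green 57 ((11.15346622467041, 38.03465270996094), (20.39826202392578, 3.681637763977051), 84.2894058227539) [371.10526276 187.54386139]
[[541.0, -350.2], [542.1, -361.2], [480.2, -364.6], [479.2, -353.7]] [ 510.6 -357.4   36. ]
top lilac 1
side green 65 ((44.48054885864258, 13.688715934753418), (4.054588794708252, 23.204723358154297), 86.42366790771484) [264.66153717 308.95384598]
[[478.2, -353.3], [540.6, -351.1], [540.5, -362.2], [478.5, -364.4]] [ 509.4 -357.7   36. ]
side lilac 0
```

```bash
python3 - <<'E'
from h import *
def show(l,a,b):
    d=b-a; print(l,a.round(1),b.round(1),"mid",((a+b)/2).round(1),"len",np.linalg.norm(d).round(1),"yaw",np.arctan2(d[1],d[0]).round(3))
T=lambda a,b:(320+a/3,110+b/3)
show("top right edge",onz("top",*T(178,333),44),onz("top",*T(161,138),44))
show("top mid",onz("top",*T(164,335),44),onz("top",*T(147,142),44))
S=lambda a,b:(140+a/4,260+b/4)
show("side back edge",onz("side",*S(352,184),44),onz("side",*S(646,166),44))
show("side bottom front",onz("side",*S(354,243),0),onz("side",*S(648,220),0))
for n,p in dict(jar=0,tumb=0).items(): pass
S2=lambda a,b:(220+a/4,90+b/4)
print("tumbler top",onz("side",*S2(245,60),95),"jar top",onz("side",*S2(120,45),120))
E
```

```text
top right edge [ 410.3 -375.5   44. ] [ 607.1 -367.4   44. ] mid [ 508.7 -371.5   44. ] len 197.0 yaw 0.041
top mid [ 408.5 -361.7   44. ] [ 603.2 -353.2   44. ] mid [ 505.8 -357.4   44. ] len 194.9 yaw 0.044
side back edge [ 412.2 -350.8   44. ] [ 609.6 -344.    44. ] mid [ 510.9 -347.4   44. ] len 197.5 yaw 0.034
side bottom front [ 412.  -374.2    0. ] [ 613.6 -364.3    0. ] mid [ 512.8 -369.2    0. ] len 201.8 yaw 0.049
tumbler top [612.60714703 434.7577807   95.        ] jar top [489.80111989 427.13027419 120.        ]
```

```bash
cat >> h.py <<'E'
def plan(*targets,verbose=True):
    """targets (x,y,z,yaw): shift in tool axes (at the current yaw) then spin"""
    s=env.read_state();p=np.array(s["ee_pos"]);yaw=s["tool_rot"][2]
    print("t",round(s["clock"],2),"p",p.round(1),"rpy",np.round(s["tool_rot"],3),"F",np.round(s["force"],1),"gap",round(s["finger_gap"],3),"q6",round(s["q"][5],2))
    for x,y,z,w in targets:
        d=np.array([x,y,z])-p;c,sn=np.cos(yaw),np.sin(yaw)
        dy=(w-yaw+np.pi)%(2*np.pi)-np.pi
        print("shift",np.round([c*d[0]+sn*d[1],sn*d[0]-c*d[1],-d[2]],1),"len",np.linalg.norm(d).round(0),"then spin deg",round(-np.degrees(dy),1))
        p=np.array([x,y,z]);yaw=w
E
python3 - <<'E'
from h import *
plan((440,90,231,1.14),(510,-358.5,120,1.613))
E
```

```text
t 0.1 p [239.8 522.  230.5] rpy [-3.141e+00  2.000e-03  1.140e+00] F [ 0.3 -0.6  0.1] gap 0.999 q6 1.46
shift [-308.9  362.3   -0.5] len 476.0 then spin deg 0.0
shift [-378.3  250.9  111. ] len 467.0 then spin deg -27.1
```

```bash
python3 -m inch '[[[-15,18,0],0],[[-31,36,0],0],[[-31,36,0],0],[[-31,36,0],0],[[-31,36,0],0],[[-31,36,0],0],[[-31,36,0],0],[[-31,36,0],0],[[-31,36,0],0],[[-31,36,0],0],[[-15,18,0],0]]' 0.7
python3 -m inch '[[[-20,13,0],0],[[-38,25,6],0],[[-38,25,12],-5],[[-40,24,12],0],[[-40,22,12],-8],[[-41,18,14],0],[[-41,18,14],-8],[[-41,16,14],0],[[-41,12,14],-6],[[-20,6,12],0]]'
python3 - <<'E'
from h import *
plan((510,-358.5,120,1.613))
E
```

```text
clock: 1.48
ee_pos: [438.6, 89.3, 231.0]
tool_rot: [-3.141, 0.0, 1.137]
force: [-0.6, 0.0, -0.3]
finger_gap: 0.7
clock: 2.72
ee_pos: [519.7, -306.0, 120.0]
tool_rot: [-3.141, -0.0, 1.61]
force: [0.0, 0.0, 0.4]
finger_gap: 0.7
t 2.73 p [ 519.7 -306.   120. ] rpy [-3.141 -0.     1.61 ] F [0.  0.  0.4] gap 0.7 q6 -0.68
shift [-52.1 -11.7   0. ] len 53.0 then spin deg -0.2
```

```bash
python3 -m inch '[[[-26,-6,10],0],[[-26,-6,20],0],[[0,0,20],0],[[0,0,10],0],[[0,0,0],0]]' 0.7
python3 - <<'E'
from h import *
plan((510,-358.5,4,1.613))
im=env.snapshot("side");crop(im,180,240,340,370,5,"s1.png")
im=env.snapshot("top");crop(im,320,110,430,290,3,"t1.png")
E
```

```text
clock: 3.35
ee_pos: [509.2, -355.4, 60.3]
tool_rot: [-3.14, -0.002, 1.612]
force: [0.6, 0.1, 0.1]
finger_gap: 0.7
t 3.35 p [ 509.2 -355.4   60.3] rpy [-3.140e+00 -2.000e-03  1.612e+00] F [0.6 0.1 0.1] gap 0.7 q6 -0.75
shift [-3.1  0.6 56.3] len 56.0 then spin deg -0.1
```

View pics/s1.png

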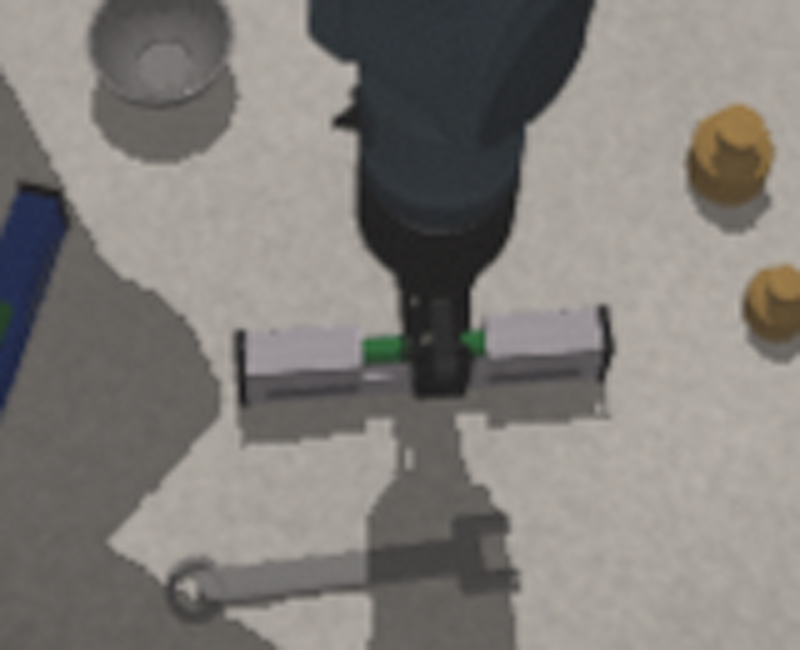

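View pics/t1.png

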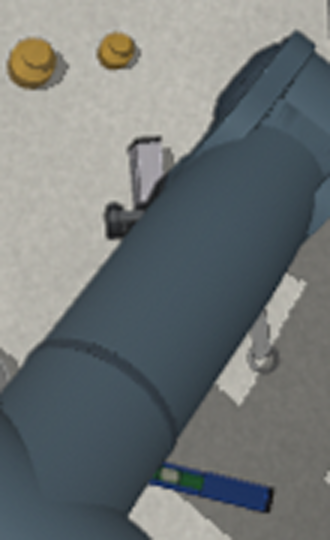

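The side view shows the front finger over the vial gap (440,350 zoomed), with the level's ends at 240 and 607. The fingers straddle the silver level, so I'll go down and grip.

```bash
python3 -m inch '[[[-1,1,14],0],[[-1,1,14],0],[[-1,0,14],0],[[0,0,10],0],[[0,0,4],0],[[0,0,0],0]]' 0.7
python3 -m inch '[[[0,0,0],0],[[0,0,0],0],[[0,0,0],0],[[0,0,0],0],[[0,0,0],0]]' 0
python3 -m inch '[[[0,0,-5],0],[[0,0,-15],0],[[0,0,-15],0],[[0,0,-15],0]]'
python3 - <<'E'
from h import *
plan((585.3,58.1,200,2.968))
im=env.snapshot("side");crop(im,180,240,340,370,5,"s2.png")
E
```

```text
clock: 4.2
ee_pos: [511.9, -359.1, 5.0]
tool_rot: [-3.141, -0.0, 1.611]
force: [-0.6, -1.6, 1.0]
finger_gap: 0.697
clock: 4.82
ee_pos: [512.6, -359.6, 6.1]
tool_rot: [3.14, 0.001, 1.611]
force: [0.0, 0.5, 6.2]
finger_gap: 0.266
clock: 5.32
ee_pos: [512.3, -359.5, 56.7]
tool_rot: [3.141, 0.0, 1.611]
force: [-0.1, -0.2, -2.6]
finger_gap: 0.266
t 5.33 p [ 512.3 -359.5   56.7] rpy [3.141 0.    1.611] F [-0.1 -0.2 -2.6] gap 0.266 q6 -0.75
shift [ 414.3   89.8 -143.3] len 447.0 then spin deg -77.7
```

View pics/s2.png

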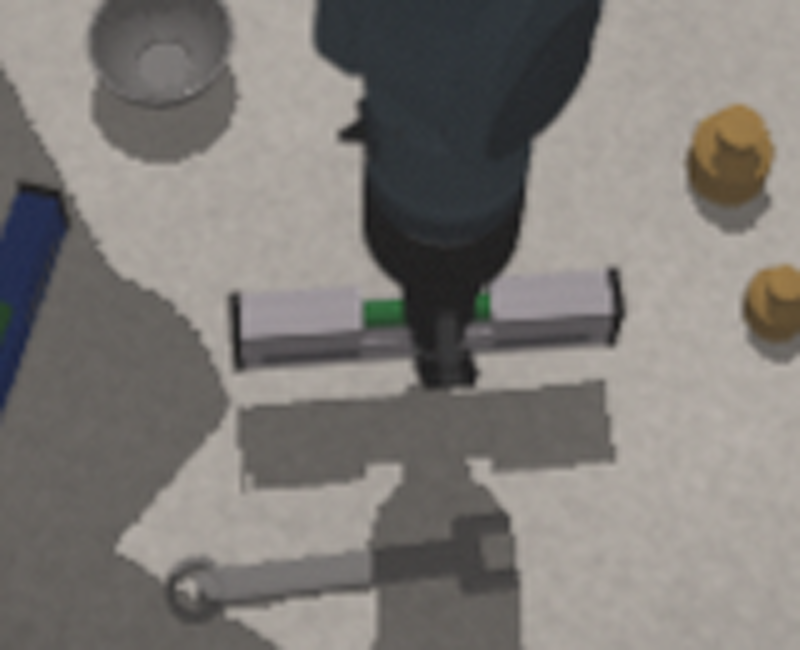

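```bash
python3 -m inch '[[[0,0,-30],0],[[20,5,-40],0],[[40,9,-40],0],[[45,10,-33],0],[[45,10,0],0],[[45,10,0],0],[[45,10,0],0],[[45,10,0],0],[[45,10,0],0],[[45,10,0],0],[[30,7,0],0],[[15,3,0],0]]'
python3 -m inch '[[[0,0,0],-6],[[0,0,0],-10],[[0,0,0],-10],[[0,0,0],-10],[[0,0,0],-10],[[0,0,0],-10],[[0,0,0],-10],[[0,0,0],-8],[[0,0,0],-3.7],[[0,0,0],0]]'
python3 - <<'E'
from h import *
plan((586.5,64,150,2.968),(586.5,64,94,2.968))
im=env.snapshot("side");crop(im,200,60,340,240,3.5,"s3.png")
im=env.snapshot("top");crop(im,150,110,310,230,5,"t3.png")
E
```

```text
clock: 6.88
ee_pos: [589.1, 65.7, 198.6]
tool_rot: [3.141, 0.0, 1.613]
force: [0.1, -0.6, -3.1]
finger_gap: 0.262
clock: 8.12
ee_pos: [589.0, 63.4, 198.5]
tool_rot: [-3.141, 0.0, 2.966]
force: [-0.6, 0.1, -3.2]
finger_gap: 0.267
t 8.12 p [589.   63.4 198.5] rpy [-3.141  0.     2.966] F [-0.6  0.1 -3.2] gap 0.267 q6 -1.39
shift [ 2.6  0.2 48.5] len 49.0 then spin deg -0.1
shift [ 0.  0. 56.] len 56.0 then spin deg -0.0
```

View pics/s3.png

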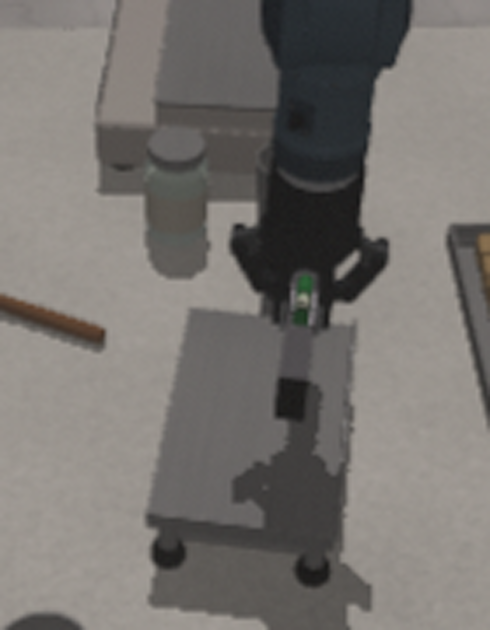

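View pics/t3.png

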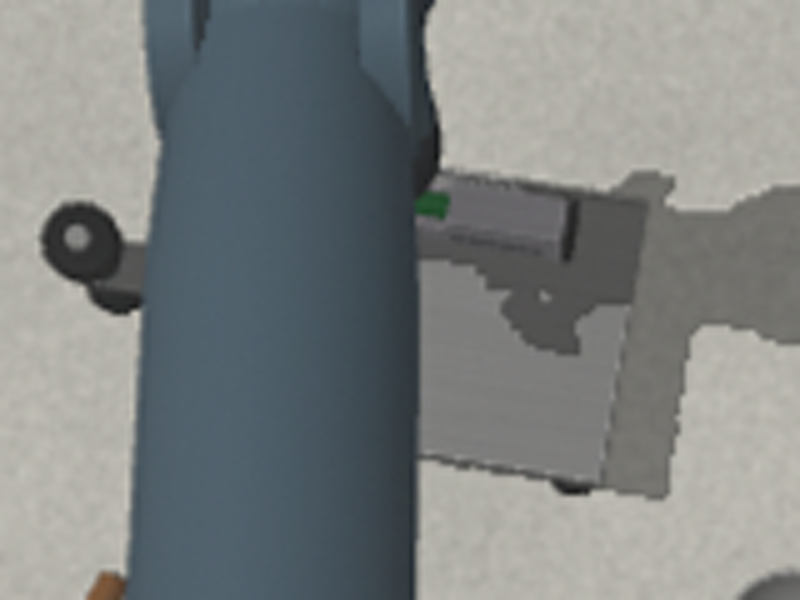

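The level is held over the shelf, parallel to the lip and about 40 mm in front of it. I'll lower it and watch the force.

```bash
python3 -m inch '[[[1,0,15],0],[[1,0,30],0],[[0,0,30],0],[[0,0,16],0],[[0,0,8],0],[[0,0,4],0],[[0,0,0],0]]'
python3 -m inch '[[[0,0,2],0],[[0,0,0],0]]'
python3 -m inch '[[[0,0,2],0],[[0,0,0],0]]'
```

```text
clock: 9.1
ee_pos: [587.6, 64.5, 95.9]
tool_rot: [3.141, 0.001, 2.967]
force: [-0.7, -0.5, -3.2]
finger_gap: 0.267
clock: 9.35
ee_pos: [587.4, 64.5, 93.7]
tool_rot: [3.141, 0.001, 2.967]
force: [0.0, -0.5, -2.2]
finger_gap: 0.269
clock: 9.6
ee_pos: [586.9, 64.6, 91.2]
tool_rot: [3.142, -0.0, 2.967]
force: [-0.3, -0.6, -1.7]
finger_gap: 0.263
```

```bash
python3 -m inch '[[[0,0,1],0],[[0,0,0],0]]'
python3 -m inch '[[[0,0,1],0],[[0,0,0],0]]'
```

```text
clock: 9.85
ee_pos: [587.1, 64.6, 90.4]
tool_rot: [3.142, 0.0, 2.967]
force: [-0.6, 0.8, -0.4]
finger_gap: 0.267
clock: 10.1
ee_pos: [587.2, 64.6, 89.8]
tool_rot: [3.141, 0.001, 2.967]
force: [-0.9, 1.5, 1.9]
finger_gap: 0.264
```

```bash
python3 -m inch '[[[0,0,0],0],[[0,0,0],0],[[0,0,0],0],[[0,0,-10],0],[[0,0,-25],0],[[0,0,-30],0],[[0,0,-20],0],[[0,0,0],0]]' 0.6
python3 - <<'E'
from h import *
u=np.array([.985,-.173])
for a in(-72,-45,-39): 
    x,y=np.array([634.5,49.5])+a*u; plan((x,y,120,2.968))
im=env.snapshot("side");crop(im,200,60,340,240,3.5,"s4.png")
E
```

```text
clock: 11.1
ee_pos: [588.8, 64.6, 176.8]
tool_rot: [3.141, 0.005, 2.967]
force: [0.7, -0.3, -0.3]
finger_gap: 0.598
t 11.1 p [588.8  64.6 176.8] rpy [3.141 0.005 2.967] F [ 0.7 -0.3 -0.3] gap 0.598 q6 -1.39
shift [24.4 -6.9 56.8] len 62.0 then spin deg -0.0
t 11.1 p [588.8  64.6 176.8] rpy [3.141 0.005 2.967] F [ 0.7 -0.3 -0.3] gap 0.598 q6 -1.39
shift [-2.6 -6.9 56.8] len 57.0 then spin deg -0.0
t 11.1 p [588.8  64.6 176.8] rpy [3.141 0.005 2.967] F [ 0.7 -0.3 -0.3] gap 0.598 q6 -1.39
shift [-8.6 -6.9 56.8] len 58.0 then spin deg -0.0
```

View pics/s4.png

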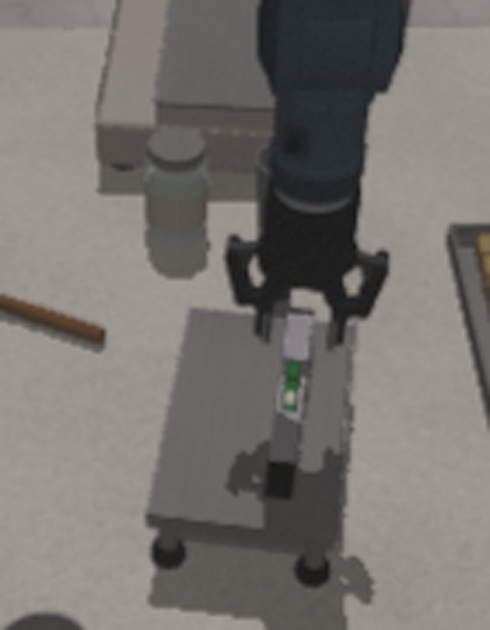

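```bash
python3 - <<'E'
from h import *
o=np.array([634.5,49.5,0]);u=np.array([.985,-.173]);v=np.array([.173,.985])
for a,b in((291.5,387),):
    p=onz("side",200+a/3.5,60+b/3.5,120); print(p, (p-o)[:2]@u,(p-o)[:2]@v)
for a in(-80,):
    x,y=o[:2]+a*u; plan((x,y,120,2.968))
x,y=o[:2]-80*u+v*(-5); plan((x,y,88,2.968))
E
```

```text
[588.36495209  64.12691273 120.        ] -47.973478089875485 6.4261457548319445
t 11.15 p [587.8  64.5 175.2] rpy [3.141e+00 2.000e-03 2.967e+00] F [ 0.2 -0.2  0.4] gap 0.596 q6 -1.39
shift [31.4 -6.7 55.2] len 64.0 then spin deg -0.0
t 11.15 p [587.8  64.5 175.2] rpy [3.141e+00 2.000e-03 2.967e+00] F [ 0.2 -0.2  0.4] gap 0.596 q6 -1.39
shift [ 31.4 -11.7  87.2] len 93.0 then spin deg -0.0
```

```bash
python3 -m inch '[[[18,0,0],0],[[18,0,0],0],[[0,0,0],0],[[0,0,0],0],[[0,0,20],0],[[0,0,30],0],[[0,0,24],0],[[0,0,10],0],[[0,0,0],0]]' 0
python3 - <<'E'
from h import *
plan((587,64,90,2.968))
im=env.snapshot("side");crop(im,200,60,340,240,3.5,"s5.png")
E
```

```text
clock: 12.28
ee_pos: [551.5, 70.6, 89.8]
tool_rot: [-3.141, -0.001, 2.967]
force: [-0.3, -0.2, 0.4]
finger_gap: -0.002
t 12.28 p [551.5  70.6  89.8] rpy [-3.141e+00 -1.000e-03  2.967e+00] F [-0.3 -0.2  0.4] gap -0.002 q6 -1.38
shift [-36.1  -0.4  -0.2] len 36.0 then spin deg -0.0
```

View pics/s5.png

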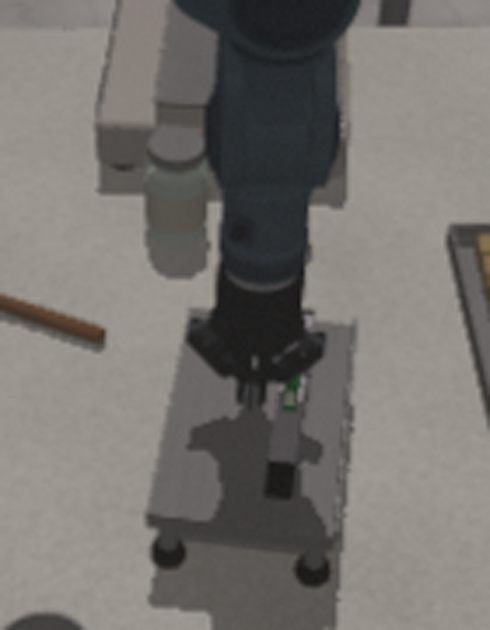

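```bash
python3 -m inch '[[[-4,0,0],0],[[-5,0,0],0],[[-5,0,0],0],[[-5,0,0],0],[[-5,0,0],0],[[-5,0,0],0],[[-3,0,0],0],[[0,0,0],0]]'
python3 -m inch '[[[-2,0,0],0],[[-2,0,0],0],[[0,0,0],0]]'
python3 - <<'E'
from h import *
plan((587,64,90,2.968))
im=env.snapshot("side");crop(im,200,60,340,240,3.5,"s6.png")
E
```

```text
clock: 13.32
ee_pos: [583.7, 65.1, 90.2]
tool_rot: [3.142, 0.001, 2.967]
force: [-0.4, 0.9, 0.2]
finger_gap: 0.002
clock: 13.7
ee_pos: [587.2, 64.5, 90.3]
tool_rot: [3.142, 0.0, 2.967]
force: [-1.6, -0.7, 0.5]
finger_gap: -0.003
t 13.7 p [587.2  64.5  90.3] rpy [3.142 0.    2.967] F [-1.6 -0.7  0.5] gap -0.003 q6 -1.39
shift [ 0.1 -0.5  0.3] len 1.0 then spin deg -0.0
```

View pics/s6.png

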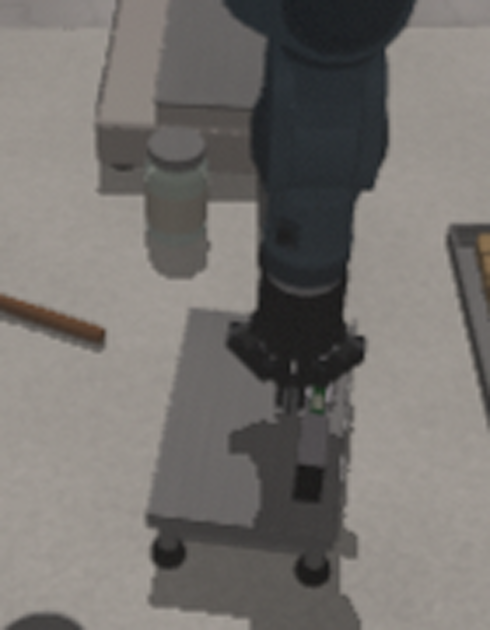

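Pushing steadily; the level is sliding and still parallel, with its near cap at (310,480) and the lip at about 343. I'll continue until the force rises.

```bash
python3 -m inch '[[[-2,0,0],0],[[-2,0,0],0],[[-1,0,0],0],[[0,0,0],0]]'
python3 -m inch '[[[-2,0,0],0],[[-1,0,0],0],[[0,0,0],0]]'
python3 -m inch '[[[-2,0,0],0],[[0,0,0],0]]'
```

```text
clock: 14.25
ee_pos: [592.2, 63.6, 90.3]
tool_rot: [3.141, 0.0, 2.967]
force: [-1.7, 0.3, 0.8]
finger_gap: 0.001
clock: 14.62
ee_pos: [595.1, 63.1, 90.3]
tool_rot: [3.141, 0.0, 2.967]
force: [-1.9, 0.0, 1.3]
finger_gap: 0.008
clock: 14.88
ee_pos: [597.1, 62.8, 90.3]
tool_rot: [3.141, 0.0, 2.967]
force: [-2.4, 1.1, 0.4]
finger_gap: 0.005
```

```bash
python3 -m inch '[[[-2,0,0],0],[[0,0,0],0]]'
python3 -m inch '[[[-1.5,0,0],0],[[0,0,0],0]]'
python3 -m inch '[[[-1.5,0,0],0],[[0,0,0],0]]'
```

```text
clock: 15.12
ee_pos: [599.1, 62.4, 90.3]
tool_rot: [3.141, 0.0, 2.967]
force: [-1.6, -0.1, 1.1]
finger_gap: -0.0
clock: 15.38
ee_pos: [600.5, 62.2, 90.3]
tool_rot: [3.141, 0.0, 2.967]
force: [-1.7, 0.3, 1.0]
finger_gap: -0.002
clock: 15.62
ee_pos: [601.7, 61.9, 90.3]
tool_rot: [-3.142, -0.0, 2.967]
force: [-2.8, 0.5, 1.7]
finger_gap: 0.001
```

```bash
python3 -m inch '[[[-1.5,0,0],0],[[0,0,0],0]]'
python3 -m inch '[[[-1,0,0],0],[[0,0,0],0]]'
python3 -m inch '[[[-1,0,0],0],[[0,0,0],0]]'
```

```text
clock: 15.88
ee_pos: [601.8, 61.9, 90.2]
tool_rot: [-3.141, -0.003, 2.968]
force: [-5.9, 0.5, 4.2]
finger_gap: -0.0
clock: 16.12
ee_pos: [601.8, 61.9, 90.2]
tool_rot: [-3.141, -0.004, 2.968]
force: [-9.4, 0.4, 6.7]
finger_gap: -0.003
clock: 16.38
ee_pos: [601.8, 61.8, 90.2]
tool_rot: [-3.141, -0.006, 2.968]
force: [-11.5, 1.9, 8.7]
finger_gap: -0.001
```

Stopped against the lip: the position holds and the force has risen to 11 N. I'll back off, rise and look.

```bash
python3 -m inch '[[[3,0,0],0],[[6,0,0],0],[[10,0,0],0],[[6,0,-20],0],[[0,0,-30],0],[[0,0,-30],0],[[0,0,-20],0],[[20,0,-10],0],[[40,0,0],0],[[50,0,0],0],[[50,0,0],0],[[20,0,0],0]]'
python3 - <<'E'
from h import *
plan((588.5,239.5,200,2.968))
im=env.snapshot("side");crop(im,200,60,340,240,3.5,"s7.png");cv2.imwrite("pics/side7.png",im[:,:,::-1])
im=env.snapshot("top");crop(im,150,110,310,230,5,"t7.png");cv2.imwrite("pics/top7.png",im[:,:,::-1])
E
```

```text
clock: 17.88
ee_pos: [400.2, 97.2, 200.1]
tool_rot: [-3.142, -0.001, 2.968]
force: [-0.6, -0.1, 0.2]
finger_gap: 0.002
t 17.88 p [400.2  97.2 200.1] rpy [-3.142e+00 -1.000e-03  2.968e+00] F [-0.6 -0.1  0.2] gap 0.002 q6 -1.31
shift [-1.609e+02  1.727e+02  1.000e-01] len 236.0 then spin deg 0.0
```

View pics/s7.png

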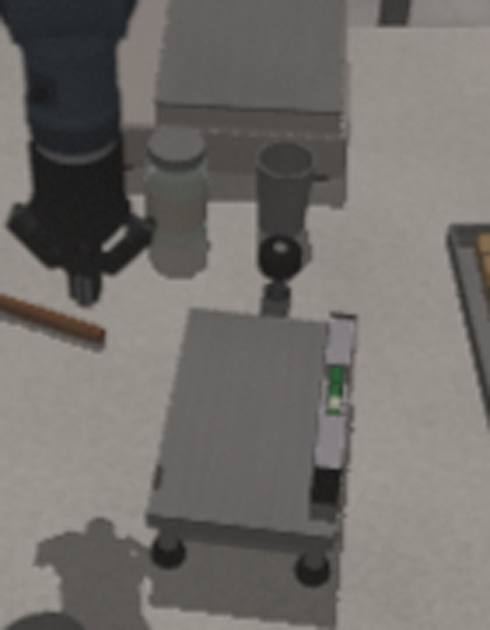

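View pics/t7.png

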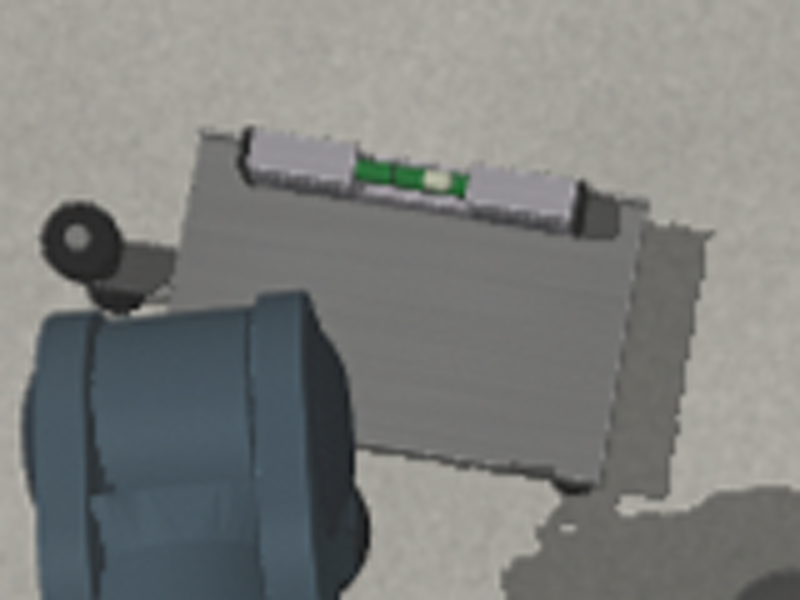

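The level stands flush against the back lip: in the top zoom, ends at (245,155) and (580,207), near mid-length. The bubble at (437,180) is well off towards the −y end (vial 357–467). Now a sub-pixel bubble measurement.

```bash
cat > bub.py <<'E'
from h import *
from scipy.ndimage import map_coordinates
def bubble(name,im,c=(622.7,57,119),off=range(-4,5),verbose=False):
    im=im.astype(float); v=np.array([.173,.985,0]);u=np.array([.985,-.173,0])
    s=np.arange(-50,50.01,0.5)
    best=None
    rows=[]
    for o in off:
        P=np.array([proj(name,np.array(c)+u*o+v*t) for t in s])
        prof=np.stack([map_coordinates(im[...,k],[P[:,1],P[:,0]],order=1) for k in range(3)],1)
        rows.append(prof)
    prof=np.mean(rows,0)
    g=prof[:,1]-np.maximum(prof[:,0],prof[:,2])   # green excess (bubble slightly lower)
    w=prof.min(1)
    return s,prof,g
def report(name,im,**k):
    s,prof,g=bubble(name,im,**k)
    r=prof[:,0]; gr=prof[:,1]; sat=(prof.max(1)-prof.min(1))/np.maximum(prof.max(1),1)
    for i in range(0,len(s),4): print(name,s[i],prof[i].round(0),round(sat[i],2))
E
python3 - <<'E'
from bub import *
im=cv2.imread("pics/top7.png")[:,:,::-1]
a=im[140:152,218:248].astype(int)
sat=(a[...,1]-np.minimum(a[...,0],a[...,2]))
print(sat); print(a[...,0])
im=cv2.imread("pics/side7.png")[:,:,::-1]
a=im[160:182,290:304].astype(int)
print(a[...,1]-np.minimum(a[...,0],a[...,2])); print(a[...,0])
E
```

```text
[[-3 -3 -4 -2  1  5  6  7  7  7  8  7  6  7  7  8  8  7  8  7  7  7  7  8
   8  7  6  7  7  6]
 [-2 -3 -4  2  8  3  2 -5 -4 -3 -1  3  4  5  8  8  7  7  7  8  8  8  7  6
   7  7  7  6  7  7]
 [-2 -4 -6 25 52 45 42 21 34 22 12  4  2 -1 -4 -3 -2  1  5  6  6  7  8  7
   8  8  5  4  6  8]
 [-3 -5  0 45 70 65 64 64 69 61 31 39 34 29 23 19 17  7  1 -1 -3 -3 -1  1
   3  6 -2 -3 -2 -2]
 [-4 -4  3 48 66 65 65 66 67 69 35 60 65 64 63 59 53 22 16 16 13  7 13 13
   4  2 -2 -3 -3 -3]
 [-3 -3  2 29 52 57 59 60 61 64 32 58 65 67 67 69 46 23 22 21 22 16 24 46
  39 36  1 -2 -3 -3]
 [-3 -2 -1  0 11 14 23 35 40 51 26 51 59 59 62 64 40 22 21 21 21 17 31 66
  70 26 -1 -3 -3 -3]
 [ 0 -2 -2 -3 -1 -4 -3 -3 -3 -2 -2  9 22 33 39 49 46 16 19 19 17 18 42 66
  70 19 -2 -4 -4 -2]
 [ 0 -1 -1 -2 -2 -3 -4 -5 -3 -5 -4 -5 -2 -2 -2 -1  9  3 11 18 17 30 52 57
  59  3 -3 -3 -3 -3]
 [-1  1  0 -1 -2 -2 -2 -2 -1 -2 -2 -4 -4 -2 -5 -5 -4 -2 -2  0 -1  0 -1  7
  18 -2 -3 -2 -1 -3]
 [ 2  2  0  1 -1 -1 -1 -1 -1 -2 -3 -2 -2 -2 -2 -2 -3 -2 -4 -2 -3 -3 -4 -5
  -4 -3 -2 -2 -2 -3]
 [ 1  1  1  2  1  2  1  1  0  1  0 -1 -1 -1  0 -2 -2 -1
[... 3131 characters left out ...]
5 126  97  48  47  48  48 119 101 107 141 151 151]
 [105 101 122  95  51  48  44  42 124 105 110 143 151 151]
 [104  97 122  94  61  67  53  49 123 104 126 150 150 151]
 [104 100 124  92  98 118 105  84 126 111 132 151 150 149]
 [104 111 123  97 132 158 152 121 131 123 137 150 151 151]
 [104 118 120 103 133 153 145 110 108 105 122 144 150 153]
 [105 122 129 103 110 125 123 122 118 103  91 132 151 150]
 [103 133 124  77  60  66  62 109 115  97  91 134 152 150]
 [ 99 126 123  96  85  86  77  93 102  92  91 136 153 152]
 [ 97 124 133 132 134 137 123 130 122  94  91 136 155 153]
 [ 96 123 133 132 133 133 132 134 114  92 106 141 154 153]
 [ 95 120 133 132 134 133 132 133 109  86 125 151 153 154]]
```

```bash
cat > bub.py <<'E'
from h import *
from scipy.ndimage import map_coordinates
V=np.array([.173,.985,0]);U=np.array([.985,-.173,0])
def bub(name,im,px,z=122,show=False):
    """px: pixel at vial centre. returns bubble centre minus vial centre along shelf y, mm"""
    c=onz(name,*px,z); im=im.astype(float); s=np.arange(-48,48.01,0.5)
    pr=[]
    for o in(-2,0,2):
        P=np.array([proj(name,c+U*o+V*t) for t in s])
        pr.append(np.stack([map_coordinates(im[...,k],[P[:,1],P[:,0]],order=1) for k in range(3)],1))
    p=np.mean(pr,0); sat=(p[:,1]-p.min(1))/p.max(1); r=p[:,0]/p.max()
    if show:
        for i in range(0,len(s),4): print(s[i],p[i].round(0),round(sat[i],2))
    m=sat>0.06; i=np.where(m)[0]; lo,hi=s[i[0]],s[i[-1]]
    R=p[:,0].copy(); R[(s<lo+2)|(s>hi-2)]=0; w=np.clip(R-85,0,None)
    j=np.where(R>0.5*(R.max()+45))[0]; 
    return dict(lo=lo,hi=hi,mid=(lo+hi)/2,edge=(s[j[0]],s[j[-1]]),bub=(s[j[0]]+s[j[-1]])/2,cen=(w*s).sum()/w.sum())
E
python3 - <<'E'
from bub import *
print(bub("top",cv2.imread("pics/top7.png")[:,:,::-1],(232,146.1)))
print(bub("side",cv2.imread("pics/side7.png")[:,:,::-1],(295.6,171)))
E
```

```text
{'lo': np.float64(-32.0), 'hi': np.float64(34.5), 'mid': np.float64(1.25), 'edge': (np.float64(-21.0), np.float64(-7.0)), 'bub': np.float64(-14.0), 'cen': np.float64(-13.863994679988537)}
{'lo': np.float64(-32.0), 'hi': np.float64(33.0), 'mid': np.float64(0.5), 'edge': (np.float64(-23.5), np.float64(-8.0)), 'bub': np.float64(-15.75), 'cen': np.float64(-15.598082047225379)}
```

Bubble is about 15.5 mm off towards the high (−y) end in both views (15.3 top, 16.2 side), which is about 5.3 rad or 300° clockwise. I'll go to the knob at ≈(588,244.5), starting with the wrist wound back.

```bash
python3 - <<'E'
from h import *
plan((588,244.5,200,2.968-0.01+1.6))
E
python3 -m inch '[[[-16,17,0],-6],[[-16,20,0],-10],[[-20,25,0],-10],[[-20,30,0],-10],[[-10,35,0],-10],[[0,38,0],-10],[[8,38,0],-10],[[10,35,0],-10],[[10,20,0],-10],[[0,0,0],-5]]' 0.85
python3 - <<'E'
from h import *
plan((588,244.5,150,-1.72))
E
```

```text
t 17.98 p [401.   97.2 200.3] rpy [ 3.142 -0.     2.968] F [-0.6  0.4  0.2] gap 0.004 q6 -1.31
shift [-158.8  177.4    0.3] len 238.0 then spin deg -91.1
clock: 19.23
ee_pos: [348.5, 288.9, 200.3]
tool_rot: [-3.141, 0.0, -1.723]
force: [1.2, 0.3, -0.2]
finger_gap: 0.852
t 19.23 p [348.5 288.9 200.3] rpy [-3.141  0.    -1.723] F [ 1.2  0.3 -0.2] gap 0.852 q6 -2.44
shift [   7.7 -243.4   50.3] len 249.0 then spin deg -0.2
```

```bash
python3 -m inch '[[[1,-20,0],0],[[1,-40,0],0],[[1,-45,0],0],[[1,-45,0],0],[[1,-40,0],0],[[1,-30,10],0],[[1,-15,15],0],[[1,-8,20],0],[[0,0,5],0],[[0,0,0],0]]'
python3 - <<'E'
from h import *
plan((588,244.5,98,-1.72))
im=env.snapshot("side");crop(im,200,60,340,240,3.5,"s8.png")
im=env.snapshot("top");crop(im,130,110,310,230,4,"t8.png")
E
```

```text
clock: 20.48
ee_pos: [587.2, 242.5, 149.7]
tool_rot: [3.14, -0.0, -1.728]
force: [-0.1, 0.0, -0.1]
finger_gap: 0.85
t 20.48 p [587.2 242.5 149.7] rpy [ 3.14  -0.    -1.728] F [-0.1  0.  -0.1] gap 0.85 q6 -2.69
shift [-2.1 -0.5 51.7] len 52.0 then spin deg -0.4
```

View pics/s8.png

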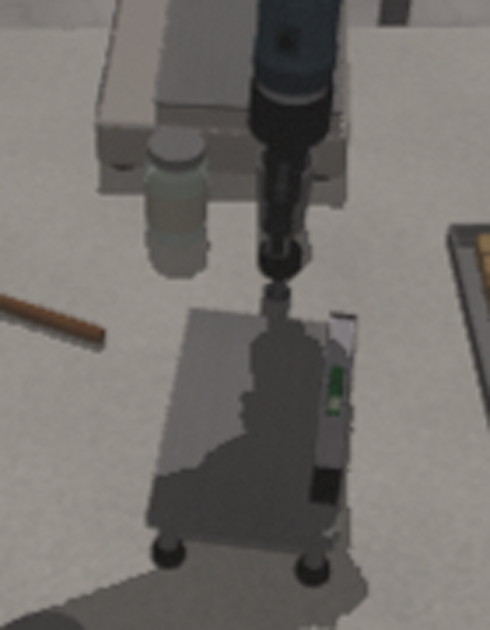

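View pics/t8.png

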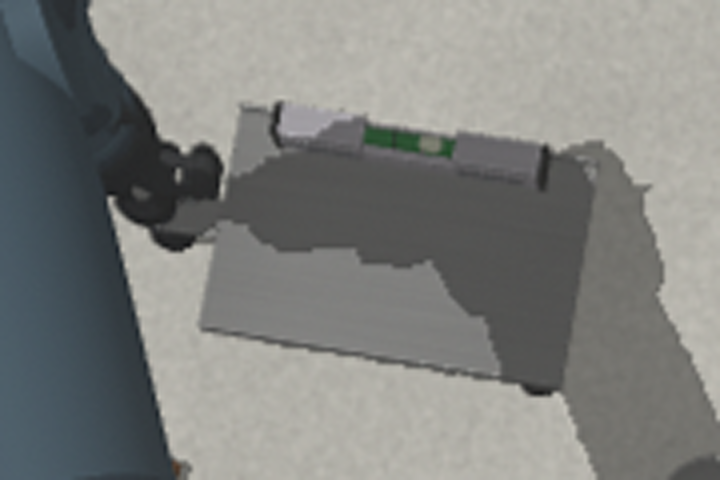

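The fingers straddle the knob (side zoom: finger over knob at (280,258)). The vial stays visible in both views. I'll descend and grip.

```bash
python3 -m inch '[[[-1,0,13],0],[[-1,0,15],0],[[0,0,14],0],[[0,0,8],0],[[0,0,2],0],[[0,0,0],0]]'
python3 -m inch '[[[0,0,0],0],[[0,0,0],0],[[0,0,0],0],[[0,0,0],0]]' 0
python3 -m inch '[[[0,0,0],5],[[0,0,0],10],[[0,0,0],10],[[0,0,0],10],[[0,0,0],10],[[0,0,0],0]]'
python3 - <<'E'
from bub import *
plan((588,244.5,98,-1.72))
E
```

```text
clock: 21.32
ee_pos: [588.3, 244.6, 98.4]
tool_rot: [-3.141, 0.0, -1.728]
force: [-0.8, 1.3, 0.7]
finger_gap: 0.851
clock: 21.82
ee_pos: [588.9, 246.0, 99.6]
tool_rot: [-3.14, 0.003, -1.727]
force: [-0.8, 5.0, 6.4]
finger_gap: 0.497
clock: 22.58
ee_pos: [589.4, 246.8, 99.6]
tool_rot: [3.14, 0.005, -2.513]
force: [-0.5, 6.9, 4.4]
finger_gap: 0.495
t 22.57 p [589.4 246.8  99.6] rpy [ 3.14   0.005 -2.513] F [-0.5  6.9  4.4] gap 0.495 q6 -1.9
shift [ 2.5 -1.   1.6] len 3.0 then spin deg -45.4
```

```bash
python3 -m inch '[[[-1,1.4,0],5],[[0,0,0],10],[[0,0,0],10],[[0,0,0],10],[[0,0,0],10],[[0,0,0],10],[[0,0,0],10],[[0,0,0],10],[[0,0,0],10],[[0,0,0],10],[[0,0,0],10],[[0,0,0],0]]'
python3 -m inch '[[[0,0,0],10],[[0,0,0],10],[[0,0,0],10],[[0,0,0],10],[[0,0,0],10],[[0,0,0],10],[[0,0,0],10],[[0,0,0],10],[[0,0,0],0],[[0,0,0],0],[[0,0,0],0],[[0,0,0],0]]'
python3 -m inch '[[[0,0,0],0],[[0,0,0],0],[[0,0,0],0],[[0,0,0],0]]'
python3 - <<'E'
from bub import *
plan((588,244.5,98,-1.72))
for n,p in(("side",(295.6,171)),("top",(232,146.1))):
    im=env.snapshot(n);cv2.imwrite(f"pics/{n}9.png",im[:,:,::-1]);print(n,bub(n,im,p))
    if n=="top":crop(im,130,110,310,230,4,"t9.png")
    else: crop(im,200,60,340,240,3.5,"s9.png")
E
```

```text
clock: 24.08
ee_pos: [591.6, 246.2, 99.6]
tool_rot: [3.135, 0.003, 1.936]
force: [6.3, 3.0, 1.4]
finger_gap: 0.499
clock: 25.58
ee_pos: [590.9, 244.5, 99.6]
tool_rot: [3.136, -0.003, 0.54]
force: [5.0, -1.2, 3.6]
finger_gap: 0.499
clock: 26.08
ee_pos: [590.9, 244.5, 99.6]
tool_rot: [3.136, -0.003, 0.54]
force: [5.2, -1.7, 4.7]
finger_gap: 0.498
t 26.07 p [590.9 244.5  99.6] rpy [ 3.136e+00 -3.000e-03  5.400e-01] F [ 5.2 -1.7  4.7] gap 0.498 q6 1.33
shift [-2.5 -1.5  1.6] len 3.0 then spin deg 129.5
side {'lo': np.float64(-33.5), 'hi': np.float64(32.5), 'mid': np.float64(-0.5), 'edge': (np.float64(-14.0), np.float64(1.5)), 'bub': np.float64(-6.25), 'cen': np.float64(-6.676407813918801)}
top {'lo': np.float64(-34.0), 'hi': np.float64(33.5), 'mid': np.float64(-0.25), 'edge': (np.float64(-11.5), np.float64(4.0)), 'bub': np.float64(-3.75), 'cen': np.float64(-3.8367556389852453)}
```

View pics/t9.png

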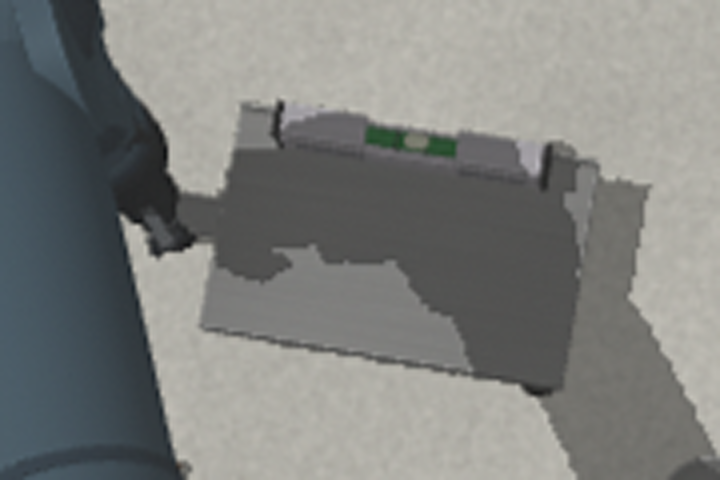

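View pics/s9.png

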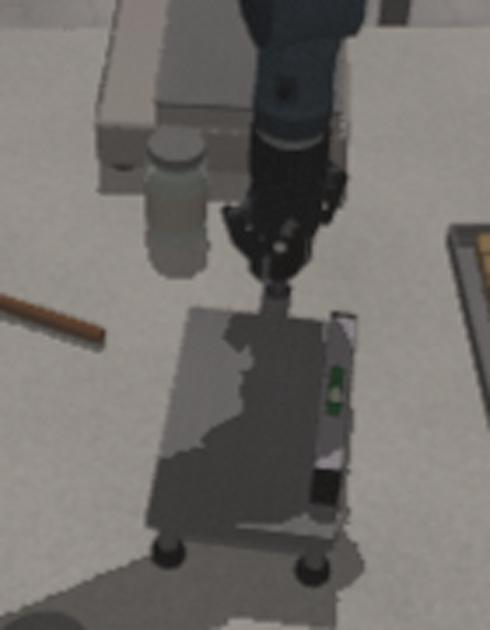

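The bubble moved as expected: −3.5 mm left (top), −6 mm (side). About 75–80° more.

```bash
python3 -m inch '[[[0,0,0],10],[[0,0,0],10],[[0,0,0],10],[[0,0,0],10],[[0,0,0],10],[[0,0,0],10],[[0,0,0],10],[[0,0,0],5],[[0,0,0],0],[[0,0,0],0],[[0,0,0],0],[[0,0,0],0]]'
python3 -m inch '[[[0,0,0],0],[[0,0,0],0],[[0,0,0],0],[[0,0,0],0]]'
python3 - <<'E'
from bub import *
plan((588,244.5,98,-1.72))
for n,p in(("side",(295.6,171)),("top",(232,146.1))):
    im=env.snapshot(n);cv2.imwrite(f"pics/{n}10.png",im[:,:,::-1]);print(n,bub(n,im,p))
    if n=="top":crop(im,212,130,252,160,15,"t10.png"); a=im[142:150,219:246,0];print(a)
    else: crop(im,280,155,310,190,15,"s10.png");print(im[162:182,292:299,0])
E
```

```text
clock: 27.68
ee_pos: [589.2, 244.9, 99.5]
tool_rot: [-3.141, -0.003, -0.769]
force: [0.2, -3.5, 7.6]
finger_gap: 0.496
clock: 28.18
ee_pos: [589.2, 244.8, 99.5]
tool_rot: [-3.141, -0.003, -0.769]
force: [0.1, -2.9, 7.3]
finger_gap: 0.498
t 28.18 p [589.2 244.8  99.5] rpy [-3.141e+00 -3.000e-03 -7.690e-01] F [ 0.1 -2.9  7.3] gap 0.498 q6 2.64
shift [-0.7  1.1  1.5] len 2.0 then spin deg 54.5
side {'lo': np.float64(-33.5), 'hi': np.float64(33.0), 'mid': np.float64(-0.25), 'edge': (np.float64(-10.0), np.float64(6.0)), 'bub': np.float64(-2.0), 'cen': np.float64(-3.0629656297815835)}
[[58 73 79 78 77 78 78]
 [60 73 80 75 72 77 79]
 [64 72 69 58 54 68 77]
 [68 75 56 37 34 39 64]
 [68 74 52 34 33 34 58]
 [72 69 46 33 34 33 65]
 [76 72 46 33 34 36 69]
 [72 67 47 52 52 44 69]
 [72 60 61 86 84 59 71]
 [73 68 78 92 92 70 71]
 [74 66 80 94 95 72 75]
 [74 66 74 87 86 75 77]
 [73 54 32 35 38 54 76]
 [70 48 34 35 32 48 68]
 [74 52 35 34 33 57 73]
 [69 47 36 34 34 59 73]
 [68 60 49 46 42 68 74]
 [77 80 74 69 64 69 72]
 [76 76 77 77 76 77 72]
 [77 78 78 77 76 78 71]]
top {'lo': np.float64(-34.5), 'hi
[... 361 characters left out ...]
 142 151 167 153 118]
 [102 106  67  43  43  45  45  46  46  45  48 106 123 124 120 118  95  58
   48  55  65  76  77  90 109  99  99]
 [104 111  73  43  40  41  41  43  44  44  43 110 122 122 122 123 104  60
   44  43  42  45  44  48  54  77  99]
 [ 95 100  92  97  84  82  69  53  50  42  38  76  96 114 118 121  83  49
   44  46  47  47  46  44  41  80 101]
 [ 88  89  99 107 105 104 101  99  98  99  70  78  75  71  78  74  50  41
   43  44  44  44  45  44  42  96 105]
 [ 73  81  86  93  96 102 103 111 110 108 101 102  99  96  97  98  82  67
   64  53  50  42  41  40  45  97 103]
 [ 77  76  85  89  90  92  92  95  90  92  96 101 103 111 110 108 104 100
  100  99  99  99  83  80  64  98 104]]
```

View pics/t10.png

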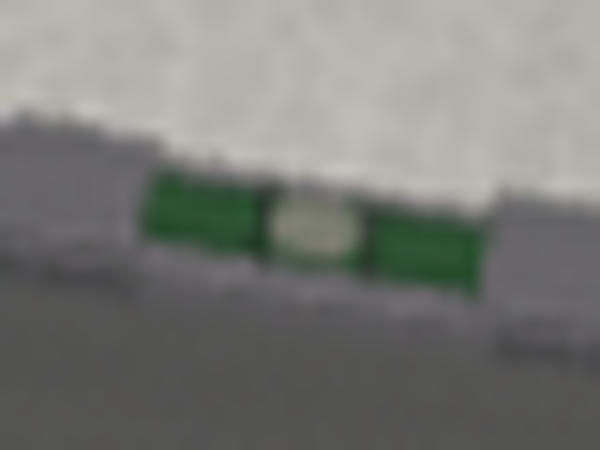

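View pics/s10.png

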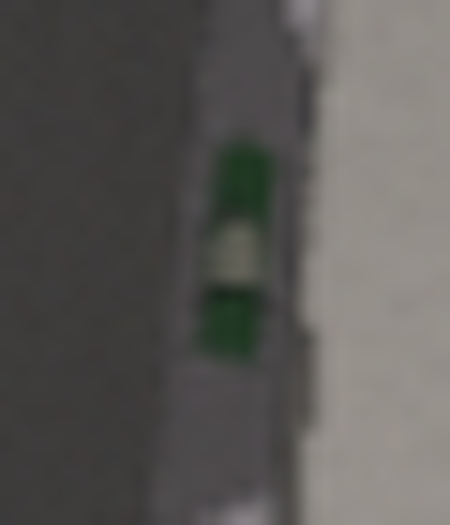

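Top view: the lines at zoomed x≈265 and 367 have the bubble centred at 316, within about 0.5 mm. The side view puts it about 1 mm low towards −y. I'll nudge 8° more, release and recheck.

```bash
python3 -m inch '[[[0,0,0],5],[[0,0,0],3],[[0,0,0],0],[[0,0,0],0]]'
python3 -m inch '[[[0,0,0],0],[[0,0,0],0],[[0,0,0],0],[[0,0,-10],0],[[0,0,-25],0],[[0,0,-30],0],[[0,0,-25],0],[[0,0,-10],0]]' 0.85
python3 - <<'E'
from bub import *
for n,p in(("side",(295.6,171)),("top",(232,146.1))):
    im=env.snapshot(n);cv2.imwrite(f"pics/{n}11.png",im[:,:,::-1]);print(n,bub(n,im,p))
    if n=="top":crop(im,150,110,310,230,5,"t11.png")
for z in(122,128):print(onz("top",232,146.1,z),onz("side",295.6,171,z))
c=onz("top",232,146.1,124)[:2]+np.array([.173,.985])*62;print(c)
plan((c[0],c[1],190,1.397))
E
```

```text
clock: 28.78
ee_pos: [589.1, 245.0, 99.5]
tool_rot: [-3.141, -0.003, -0.909]
force: [0.1, -2.6, 7.3]
finger_gap: 0.497
clock: 29.78
ee_pos: [589.2, 246.7, 200.8]
tool_rot: [-3.138, -0.001, -0.907]
force: [-0.8, 0.1, -0.7]
finger_gap: 0.852
side {'lo': np.float64(-33.5), 'hi': np.float64(32.0), 'mid': np.float64(-0.75), 'edge': (np.float64(-10.0), np.float64(6.0)), 'bub': np.float64(-2.0), 'cen': np.float64(-3.0086578415116967)}
top {'lo': np.float64(-34.5), 'hi': np.float64(33.5), 'mid': np.float64(-0.5), 'edge': (np.float64(-8.0), np.float64(7.0)), 'bub': np.float64(-0.5), 'cen': np.float64(-0.6454406426833182)}
[622.68867196  55.79814537 122.        ] [627.65080689  59.59924313 122.        ]
[621.17979374  55.4064044  128.        ] [626.49266269  54.13755665 128.        ]
[632.91171255 116.73756505]
t 29.88 p [589.  246.6 199.7] rpy [-3.139e+00 -1.000e-03 -9.070e-01] F [ 0.5 -0.1 -0.1] gap 0.847 q6 2.78
shift [129.4  45.4   9.7] len 137.0 then spin deg -132.0
```

View pics/t11.png

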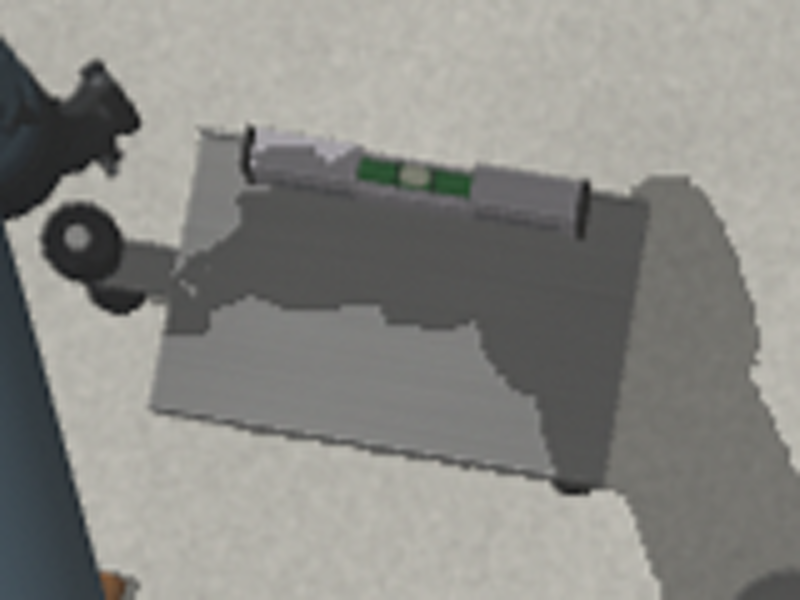

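```bash
python3 -m inch '[[[25,8,0],0],[[40,14,0],0],[[40,15,0],0],[[24,9,0],0],[[0,0,0],-6],[[0,0,0],-10],[[0,0,0],-10],[[0,0,0],-10],[[0,0,0],-10],[[0,0,0],-10],[[0,0,0],-10]]' 0
python3 -m inch '[[[0,0,0],-10],[[0,0,0],-10],[[0,0,0],-10],[[0,0,0],-10],[[0,0,0],-10],[[0,0,0],-10],[[0,0,0],-6],[[0,0,0],0]]'
python3 - <<'E'
from bub import *
plan((633.5,117,150,1.397))
E
```

```text
clock: 31.25
ee_pos: [630.5, 116.3, 196.6]
tool_rot: [-3.141, 0.003, 0.25]
force: [0.7, -1.0, -0.1]
finger_gap: 0.002
clock: 32.25
ee_pos: [630.6, 116.3, 196.9]
tool_rot: [-3.139, 0.001, 1.395]
force: [0.8, 0.4, 0.1]
finger_gap: 0.002
t 32.25 p [630.6 116.3 196.9] rpy [-3.139e+00  1.000e-03  1.395e+00] F [0.8 0.4 0.1] gap 0.002 q6 0.26
shift [ 1.2  2.7 46.9] len 47.0 then spin deg -0.1
```

```bash
python3 -m inch '[[[0,1,10],0],[[0,1,20],0],[[0,0,18],0],[[0,0,8],0],[[0,0,0],0]]'
python3 - <<'E'
from bub import *
plan((633.5,117,129,1.397))
im=env.snapshot("side");crop(im,240,100,330,200,6,"s12.png")
im=env.snapshot("top");crop(im,150,110,310,230,5,"t12.png")
E
```

```text
clock: 32.88
ee_pos: [632.6, 115.9, 141.3]
tool_rot: [-3.14, 0.0, 1.396]
force: [-0.5, -0.7, 0.7]
finger_gap: -0.002
t 32.88 p [632.6 115.9 141.3] rpy [-3.14   0.     1.396] F [-0.5 -0.7  0.7] gap -0.002 q6 0.26
shift [ 1.2  0.7 12.3] len 12.0 then spin deg -0.1
```

View pics/s12.png

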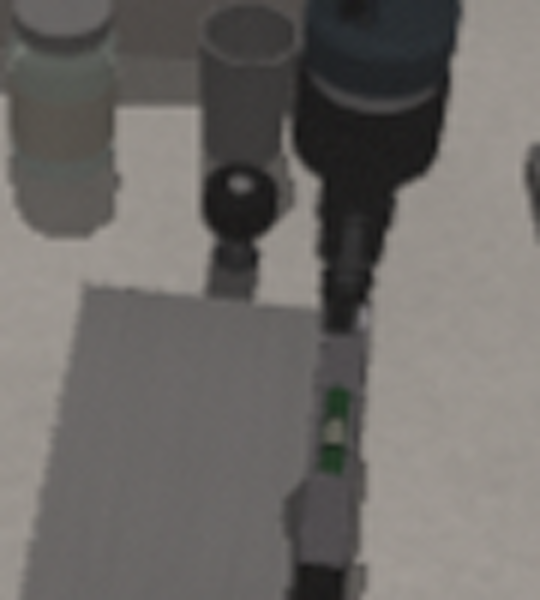

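View pics/t12.png

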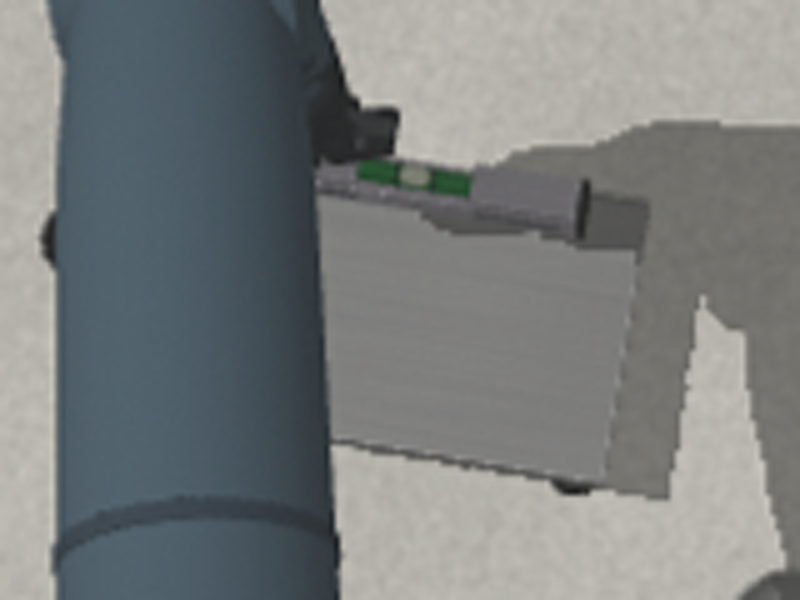

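The fingertips are over the +y flat (side zoom (345,320), level there spans 320–368). The vial is visible in both views. I'll lower until the force rises.

```bash
python3 -m inch '[[[0,0,5],0],[[0,0,4],0],[[0,0,1.5],0],[[0,0,0],0]]'
python3 -m inch '[[[0,0,1],0],[[0,0,0],0]]'
python3 -m inch '[[[0,0,1],0],[[0,0,0],0]]'
```

```text
clock: 33.48
ee_pos: [633.2, 116.0, 131.6]
tool_rot: [-3.141, 0.0, 1.397]
force: [0.4, -0.5, 0.1]
finger_gap: -0.004
clock: 33.72
ee_pos: [633.3, 116.0, 130.8]
tool_rot: [3.142, -0.0, 1.397]
force: [-0.0, -0.1, -0.3]
finger_gap: -0.002
clock: 33.98
ee_pos: [633.3, 116.0, 129.7]
tool_rot: [-3.141, -0.0, 1.397]
force: [0.3, -0.7, 0.7]
finger_gap: -0.003
```

```bash
python3 -m inch '[[[0,0,0.8],0],[[0,0,0],0]]'
python3 -m inch '[[[0,0,0.5],0],[[0,0,0],0]]'
python3 -m inch '[[[0,0,0.5],0],[[0,0,0],0]]'
```

```text
clock: 34.22
ee_pos: [633.4, 116.0, 129.2]
tool_rot: [3.141, -0.0, 1.397]
force: [-0.1, 0.2, 1.6]
finger_gap: -0.002
clock: 34.48
ee_pos: [633.5, 116.0, 129.2]
tool_rot: [3.141, -0.0, 1.397]
force: [-1.3, 0.3, 5.3]
finger_gap: -0.001
clock: 34.72
ee_pos: [633.5, 116.0, 129.2]
tool_rot: [3.141, -0.0, 1.397]
force: [-2.7, -0.1, 8.0]
finger_gap: -0.003
```

```bash
python3 -m inch '[[[0,0,0.4],0],[[0,0,0],0],[[0,0,0],0],[[0,0,0],0]]'
python3 -m inch '[[[0,0,0],0],[[0,0,0],0],[[0,0,0],0],[[0,0,0],0]]'
python3 - <<'E'
from bub import *
plan((633.5,117,129,1.397))
for n,p in(("side",(295.6,171)),("top",(232,146.1))):
    im=env.snapshot(n);cv2.imwrite(f"pics/{n}13.png",im[:,:,::-1]);print(n,bub(n,im,p))
    if n=="top":crop(im,212,130,272,165,12,"t13.png")
    else: crop(im,240,100,330,200,6,"s13.png")
E
```

```text
clock: 35.22
ee_pos: [633.5, 116.0, 129.2]
tool_rot: [3.14, -0.0, 1.397]
force: [-3.8, -0.0, 10.2]
finger_gap: -0.001
clock: 35.72
ee_pos: [633.5, 116.0, 129.2]
tool_rot: [3.14, -0.0, 1.397]
force: [-3.5, 0.2, 9.7]
finger_gap: -0.001
t 35.73 p [633.5 116.  129.2] rpy [ 3.14  -0.     1.397] F [-3.5  0.2  9.7] gap -0.001 q6 0.26
shift [ 1.  -0.2  0.2] len 1.0 then spin deg -0.0
side {'lo': np.float64(-33.5), 'hi': np.float64(32.5), 'mid': np.float64(-0.5), 'edge': (np.float64(-10.0), np.float64(6.0)), 'bub': np.float64(-2.0), 'cen': np.float64(-2.7622903477086713)}
top {'lo': np.float64(-34.5), 'hi': np.float64(33.5), 'mid': np.float64(-0.5), 'edge': (np.float64(-8.0), np.float64(6.5)), 'bub': np.float64(-0.75), 'cen': np.float64(-0.685566070559356)}
```

View pics/t13.png

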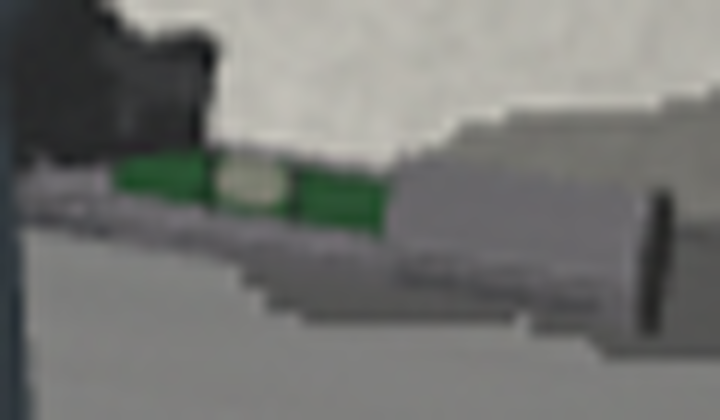

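View pics/s13.png

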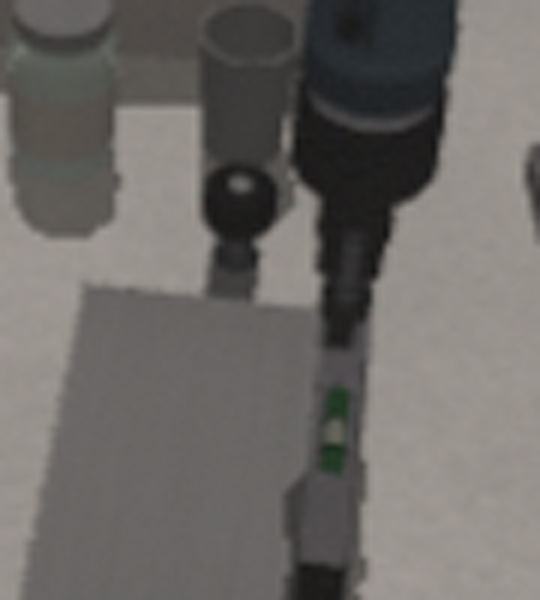

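The bubble sits at 253 between its lines at 213 and 295, the push is a steady ~10 N, and nothing else was touched. Handing in.

```bash
python3 - <<'E'
from cell import env
s=env.read_state();print(s["clock"],s["force"].round(1))
print(env.job_done())
E
```

```text
35.825 [-2.5 -0.2  8.8]
the job is handed in; nothing more can be done
None
```

I set the level on the shelf against the back lip, turned the screw foot until the bubble was centred, and handed the job in at 35.8 s, still pressing on the level. No verdict is reported.

- **Placing:** I gripped the silver level at mid-length and put it down about 36 mm short of the lip. I slid it back with shut fingers until it stopped (11 N, no further movement), then let go. In the top view it lay parallel to the lip and about 6 mm off mid-length.
- **Levelling:** The bubble started about 15.5 mm off towards the high end. I turned the knob about 313° clockwise in total and released it.
- **Pressing:** I pressed on the flat at the screw-foot end. The force held at 9.7–10.2 N and read 8.8 N at hand-in, with 2.5–3.8 N sideways towards the lip.

In the last top view the bubble was midway between its lines to within about 0.5 mm. The side view put it 1.5–2.3 mm towards the −y end. I trusted the top view because the level's near end may hide part of the vial from the side, and both readings are inside the 3 mm tolerance. I saw no contact with other objects in the pictures I took, but I did not measure their positions at the end.

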